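# Switch on the cooking station in the safe order

## Robot

A 6-joint arm with a two-finger parallel gripper is mounted at the origin on a cart in front of the work surface, level with it; the furniture and walls round the work are solid. World frame = base frame: x ahead of the robot, y to its left, z up, the work surface at z = 0. Lengths are in mm, angles in degrees, forces in N, time in s.
With the tool pointing down it reaches from about 350 to 850 mm from the base axis. Payload 8.1 kg.
Tool frame: the origin (TCP) lies at the centre of the arm's flange, where the gripper is bolted on; the fingertips stand 173 mm ahead of it and the grasp point (between the pads) lies 155 mm ahead of it; z points along the fingers, y is the line along which they close (so a half turn about z gives the same grasp; the last joint's range is limited). The gripper opens to 85 mm and grips with 20 to 120 N. Pads are 22 mm wide; open, the fingers measure 114 mm over their backs; the gripper's body (76 mm by 85 mm) begins 54 mm behind the grasp point. The pads swing forward as they close: fully open they stand 13 mm farther back than shut.
Start: joints at [68.961, 7.471, 85.268, -0, 87.261, -4.893], TCP at [166.83, 576.346, 404.692] pointing down, gripper open.
Joint ranges: [-169.43, 169.43], [-51.17, 129.36], [1.28, 143.12], [-76.62, 256.62], [0, 156.53], [-152.29, 152.29]. Speed limits (degrees/s): [136.94, 136.94, 159.86, 180, 180, 180].

## Interface

Orientations are given as [roll, pitch, yaw] about the fixed x, y, z axes, in that order (R = Rz(yaw) Ry(pitch) Rx(roll)).
In Python, from bench import * gives the robot as it stands.
- The arm moves only by the shell command python3 -m jog 'ROWS' [FORCE]. ROWS is text: rows parted by semicolons, each of 7 numbers parted by spaces: the shift along the tool's x, y, z scaled (see below), then the turn, a rotation vector about the tool's x, y, z scaled (see below), then the closure, from -1 (fully open) to 1 (shut). In form: tx ty tz wx wy wz hand; .... A call has 1 to 5 rows; each row shifts and turns the commanded pose from where the row before left it, along the tool's axes as they then stand; what a row does not reach is not made up. The controller multiplies each number of a shift by 0.1 m and each number of a turn by 60 degrees. A row lasts 1/8 s, in which the tool goes at most 62.5 mm and 10.7 degrees, less where a joint would pass 70% of its speed; a pose out of reach is approached as far as the arm can. A call with a number of a shift or a turn outside -1 to 1 is refused whole. A call with a gripper value outside its range is refused whole. The fingers move at their own pace and stop on an object; FORCE is the grip in N (left out, the last holds). Time passes only in rows, so rows that do not move let the fingers close. It gives the time, the measured TCP pose, the force, the opening and the grip force at its end, in the units of the state.
- sense(): the state, without advancing time (a new reading comes with each control period).
- snapshot(name): name is "scene" or "top" or "wrist"; returns a dict with "img" (384x512x3 uint8, red, green, blue), "fx", "fy", "cx", "cy" (pixels), "extrinsics" (4x4, takes a point from camera to world coordinates). Camera axes: x right, y down, z forward; pixel columns grow to the right and rows downward; lengths in mm; the calibration is good to about 2 mm. A picture is of the moment at which its call begins. There is no depth.
- hand_in(): hands the job in; it is judged then, once.
The state is a dict: "time": time; "joint_pos": joint angles; "qd": joint speeds; "joint_efforts": joint torques, N m; "tool_pos": TCP position; "tcp_rot": TCP orientation; "ft_force": force on the tool from outside, world axes, zero at the start; "wrist_torque": the same for the moment, N m; "finger_gap": finger opening in mm; "grip_force": force on a finger pad.
Only numpy, scipy, OpenCV 4.12 (cv2) and the standard library are available. Lean on these libraries where they do the work, as an engineer would, in place of code of your own. Each camera call takes 0.05 s, during which the arm holds its last target. There are 200 camera calls.

## Task

Get the stove ready for cooking with the four puck switches on the worktop: press the blue fan key, then the yellow light key, then the red hob key, each lightly with the fingertips until it is down and stays down. Leave the green kettle key up, do not lift the switches or push them out of place, and leave the things around them alone.

Things in the scene. Friction and masses are not known exactly. Their poses are not given: they have to be found in the camera images.
- fan_switch: The fan switch: a loose puck, white round housing 80 mm in diameter and 28 mm high with rubber foot, about 0.37 kg, with a round blue key 48 mm in diameter in its middle that bears a black sign (four-bladed fan). Origin: centre of the underside; z up.
- fan_top (a point): Centre of the upper face of the blue key; it moves with the key. 46 mm above the worktop while the key is up, 38 mm once it is latched down and let go; it dips up to 8 mm lower under the finger (soft cap, see the joint).
- fan_key (a joint): Latched travel of the blue key, m: 0 up (as at the start), 0.008 fully down; it counts as down beyond 0.004. The key has a soft cap that first yields 2.5 mm under the finger; then, at about 3 N, the key sinks straight down and stays where it is left; after 0.008 the cap yields on, 1 mm per 1.2 N, to a hard stop 16 mm below the start. Pushing the cap down 10 to 13 mm is right.
- light_switch: The light switch: a loose puck, white round housing 80 mm in diameter and 28 mm high with rubber foot, about 0.37 kg, with a round yellow key 48 mm in diameter in its middle that bears a black sign (sun-like lamp). Origin: centre of the underside; z up.
- light_top (a point): Centre of the upper face of the yellow key; it moves with the key. 46 mm above the worktop while the key is up, 38 mm once it is latched down and let go; it dips up to 8 mm lower under the finger (soft cap, see the joint).
- light_key (a joint): Latched travel of the yellow key, m: 0 up (as at the start), 0.008 fully down; it counts as down beyond 0.004. The key has a soft cap that first yields 2.5 mm under the finger; then, at about 3 N, the key sinks straight down and stays where it is left; after 0.008 the cap yields on, 1 mm per 1.2 N, to a hard stop 16 mm below the start. Pushing the cap down 10 to 13 mm is right.
- hob_switch: The hob switch: a loose puck, white round housing 80 mm in diameter and 28 mm high with rubber foot, about 0.37 kg, with a round red key 48 mm in diameter in its middle that bears a black sign (two rings). Origin: centre of the underside; z up.
- hob_top (a point): Centre of the upper face of the red key; it moves with the key. 46 mm above the worktop while the key is up, 38 mm once it is latched down and let go; it dips up to 8 mm lower under the finger (soft cap, see the joint).
- hob_key (a joint): Latched travel of the red key, m: 0 up (as at the start), 0.008 fully down; it counts as down beyond 0.004. The key has a soft cap that first yields 2.5 mm under the finger; then, at about 3 N, the key sinks straight down and stays where it is left; after 0.008 the cap yields on, 1 mm per 1.2 N, to a hard stop 16 mm below the start. Pushing the cap down 10 to 13 mm is right.
- kettle_switch: The kettle switch: a loose puck, white round housing 80 mm in diameter and 28 mm high with rubber foot, about 0.37 kg, with a round green key 48 mm in diameter in its middle that bears a black sign (kettle). Origin: centre of the underside; z up.
- kettle_top (a point): Centre of the upper face of the green key; it moves with the key. 46 mm above the worktop while the key is up, 38 mm once it is latched down and let go; it dips up to 8 mm lower under the finger (soft cap, see the joint).
- kettle_key (a joint): Latched travel of the green key, m: 0 up (as at the start), 0.008 fully down; it counts as down beyond 0.004. The key has a soft cap that first yields 2.5 mm under the finger; then, at about 3 N, the key sinks straight down and stays where it is left; after 0.008 the cap yields on, 1 mm per 1.2 N, to a hard stop 16 mm below the start. Pushing the cap down 10 to 13 mm is right.
- pumpkin: Small ceramic pumpkin, 62 mm wide, 59 mm high, loose; to be left alone. Origin: centre of the underside. (The room: a wall cabinet hangs over the rear of the worktop, from x = 0.55 m on and to the right of y = 0.28 m, its underside 0.46 m up: keep elbow and forearm out of it when swinging from switch to switch. The four switches stand in a loose row in front of it, the other things behind the row.)
- candle: Small cream candle in a glass jar, 68 mm wide, 64 mm high, loose; to be left alone. Origin: centre of the underside.
- tin: Green food tin, 57 mm wide, 72 mm high, loose; to be left alone. Origin: centre of the underside.
- salt: Salt shaker with grey top, 44 mm wide, 90 mm high, loose; to be left alone. Origin: centre of the underside.

How it is judged (in metres and radians):
On the way, in this order (a step that is already met when the one before it is completed fails the run):
1. the blue fan key is down (value of joint fan_key above 0.004 m), for 0.1 s.
2. the yellow light key is down (value of joint light_key above 0.004 m), for 0.1 s.
3. the red hob key is down (value of joint hob_key above 0.004 m), for 0.1 s.
At the end, for the whole second after the job is handed in: The blue, yellow and red keys are each more than 4 mm down and the green key less than 2 mm; all four switches stand flat within 25 mm of where they stood, and so do pumpkin, candle, tin and salt shaker, upright within 25 mm of where they stood (value of joint each of fan_key, light_key, hob_key above 0.004 m and value of joint kettle_key below 0.002 m and distance of each of fan_switch, light_switch, hob_switch, kettle_switch, pumpkin, candle, tin, salt from where it was at the start of the episode below 0.025 m and angle between each of fan_switch, light_switch, hob_switch, kettle_switch's own z axis and vertical below 0.1 rad and angle between each of pumpkin, candle, tin, salt's own z axis and vertical below 0.3 rad); the robot touches nothing.
It fails at once if the light key goes down (over 3 mm) before the fan key is down, or the hob key before the light key ((value of joint light_key above 0.003 m and value of joint fan_key below 0.004 m) or (value of joint hob_key above 0.003 m and value of joint light_key below 0.004 m)).
It fails at once if the green kettle key is pressed (over 2 mm) (value of joint kettle_key above 0.002 m).
It fails at once if a switch is pressed with more than 20 N (contact force between any of the fingers, the arm and fan_switch above 20 N or contact force between any of the fingers, the arm and light_switch above 20 N or contact force between any of the fingers, the arm and hob_switch above 20 N or contact force between any of the fingers, the arm and kettle_switch above 20 N).
It fails at once if a switch is lifted more than 8 mm, tipped, or shifted more than 25 mm (height (world z) of any of fan_switch, light_switch, hob_switch, kettle_switch above 0.008 m or distance of any of fan_switch, light_switch, hob_switch, kettle_switch from where it was at the start of the episode above 0.025 m or angle between any of fan_switch, light_switch, hob_switch, kettle_switch's own z axis and vertical above 0.2 rad).
It fails at once if the pumpkin, candle, tin or salt shaker is shifted more than 25 mm or tipped (distance of any of pumpkin, candle, tin, salt from where it was at the start of the episode above 0.025 m or angle between any of pumpkin, candle, tin, salt's own z axis and vertical above 0.3 rad).
It also fails if it takes over 45 s, if anything falls off the work surface, if the arm or the gripper's body presses on something with over 40 N, if the wrist force passes 120 N, or if a joint passes its speed limit or range.

## Working session

There is one attempt and no reset: what is moved stays moved. The work goes in short steps, Python scripts to look and compute and a shell command to move; the robot and the scene stay as the last step left them, time stands still between calls to the robot, and variables do not carry over. Pictures are saved under pics/ and viewed, at most 10 in all, crops included, and the job is handed in when it is done.

```bash
mkdir -p pics
cat > h.py <<'E'
from bench import *
import numpy as np, cv2
def ray(s,u,v,z):
    E=np.array(s["extrinsics"]);d=E[:3,:3]@np.array([(u-s["cx"])/s["fx"],(v-s["cy"])/s["fy"],1]);o=E[:3,3]
    return o+d*(z-o[2])/d[2]
R=dict(blue=(95,130),yellow=(20,35),red=(170,8),green=(40,90))
def keys(s,z=46,amin=60):
    hsv=cv2.cvtColor(s["img"],cv2.COLOR_RGB2HSV);H,S,V=cv2.split(hsv)
    for n,(a,b) in R.items():
        m=((H>=a)&(H<=b) if a<b else (H>=a)|(H<=b))&(S>110)&(V>60)
        m=cv2.morphologyEx(m.astype(np.uint8),cv2.MORPH_CLOSE,np.ones((9,9)))
        c,_=cv2.findContours(m,cv2.RETR_EXTERNAL,cv2.CHAIN_APPROX_NONE)
        for k in c:
            if cv2.contourArea(k)>amin:
                (u,v),(w,h),t=cv2.fitEllipse(k)
                print(n,round(u),round(v),"axes",round(w),round(h),"xyz",ray(s,u,v,z).round(1))
E
python3 - <<'E'
from h import *
a=[]
for n in("scene","top"):
    s=snapshot(n);cv2.imwrite(f"pics/{n}1.png",s["img"][:,:,::-1]);print(n,s["fx"],np.array(s["extrinsics"])[:3,3]);keys(s)
print(sense())
E
```

```text
scene 436.9676515466991 [ -89.42410156 -571.49837061  958.7085987 ]
blue 309 269 axes 17 19 xyz [ 402.9 -256.3   46. ]
yellow 220 189 axes 15 16 xyz [431.   90.6  46. ]
yellow 112 107 axes 12 15 xyz [432.3 648.   46. ]
yellow 159 83 axes 21 25 xyz [634.2 644.5  46. ]
yellow 205 21 axes 8 31 xyz [1064.7  880.8   46. ]
red 448 212 axes 23 37 xyz [ 801.4 -409.9   46. ]
red 167 167 axes 13 15 xyz [382.9 273.   46. ]
green 270 227 axes 11 14 xyz [ 430.  -102.1   46. ]
top 367.85942611199954 [370.2917786   14.70745205 953.47478665]
blue 5 227 axes 13 30 xyz [377.2 594.6  46. ]
blue 350 219 axes 18 18 xyz [ 407.4 -249.8   46. ]
yellow 209 206 axes 18 19 xyz [436.   98.4  46. ]
yellow 9 132 axes 20 39 xyz [613.8 604.4  46. ]
red 134 225 axes 19 19 xyz [387.2 280.6  46. ]
red 438 97 axes 14 19 xyz [ 724.4 -481.8   46. ]
green 287 208 axes 17 18 xyz [432. -95.  46.]
{'time': 0.1, 'joint_pos': array([ 6.89621662e+01,  7.50945693e+00,  8.53244106e+01, -1.70010291e-03,
        8.72632934e+01, -4.89453895e+00]), 'qd': array([-0.04001754, -0.02519363, -0.08153023,  0.06373845, -0.04720913,
        0.0717591 ]), 'joint_efforts': array([ 1.72043594e-03, -5.70954144e+01, -5.01942229e+01, -1.37811653e-04,
        8.31316371e-03,  1.79534220e-05]), 'tool_pos': array([166.7438309 , 576.13547454, 403.74976574]), 'tcp_rot': array([-1.79903048e+02, -6.59812671e-03,  1.63856782e+02]), 'ft_force': array([0.30198116, 0.87852262, 0.19017024]), 'wrist_torque': array([-0.03153771,  0.02548271,  0.01036841]), 'grip_force': 0.0, 'finger_gap': 85.31882033854184}
```

View pics/top1.png

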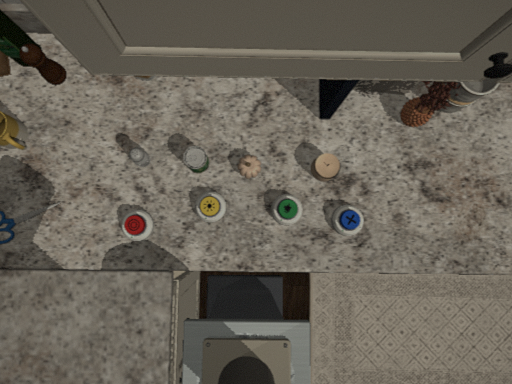

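View pics/scene1.png

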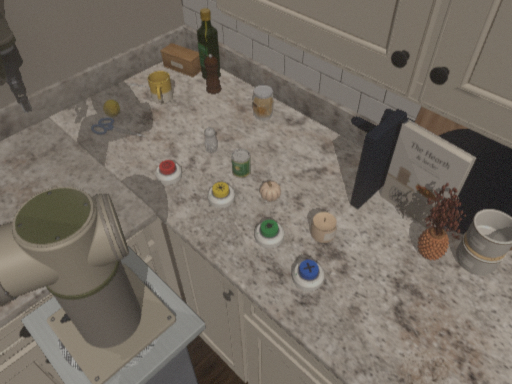

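The top view shows a row of hob (134,225), light (209,206), kettle (287,208) and fan (350,219), with the salt, tin, pumpkin and candle behind. The scene view agrees to about 7 mm, because it also sees the key sides. The reach and sizes fit, so I'm moving with shut fingers.

```bash
python3 -m jog '-0.37 -0.33 0.07 0 0 0 1; -0.37 -0.33 0.07 0 0 0 1; -0.37 -0.33 0.07 0 0 0 1; -0.37 -0.33 0.07 0 0 0 1; -0.37 -0.33 0.07 0 0 0 1'; python3 -m jog '-0.37 -0.33 0.07 0 0 0 1; -0.37 -0.33 0.07 0 0 0 1; -0.37 -0.33 0.07 0 0 0 1; -0.37 -0.33 0.07 0 0 0 1; -0.37 -0.33 0.07 0 0 0 1'
```

```text
time: 0.72
tool_pos: [299.1, 364.9, 369.1]
tcp_rot: [-180.0, -0.0, 163.9]
ft_force: [0.9, -0.4, 0.5]
finger_gap: 0.1
grip_force: 0.0
time: 1.35
tool_pos: [430.9, 154.9, 334.3]
tcp_rot: [-180.0, -0.0, 163.9]
ft_force: [-0.1, -0.6, -0.1]
finger_gap: -0.0
grip_force: 0.0
```

```bash
python3 -m jog '-0.13 -0.57 0 0 0 0 1; -0.13 -0.57 0 0 0 0 1; -0.13 -0.57 0 0 0 0 1; -0.13 -0.57 0 0 0 0 1; -0.13 -0.57 0 0 0 0 1'; python3 -m jog '-0.13 -0.57 0 0 0 0 1; -0.13 -0.57 0 0 0 0 1; 0 0 0 0 0 0 1; 0 0 0 0 0 0 1'
python3 - <<'E'
from h import *
s=snapshot("wrist");cv2.imwrite("pics/w1.png",s["img"][:,:,::-1]);keys(s)
q=sense();print(q["tool_pos"],q["tcp_rot"],q["joint_pos"],np.array(s["extrinsics"])[:3,3])
E
```

```text
time: 1.98
tool_pos: [413.0, -137.1, 334.6]
tcp_rot: [180.0, 0.0, 163.9]
ft_force: [1.1, 0.6, 0.3]
finger_gap: 0.1
grip_force: 0.0
time: 2.48
tool_pos: [406.6, -252.0, 334.1]
tcp_rot: [179.9, -0.1, 163.8]
ft_force: [0.8, -0.9, 0.6]
finger_gap: 0.0
grip_force: 0.0
blue 260 189 axes 50 52 xyz [ 405.2 -252.1   46. ]
green 440 168 axes 47 57 xyz [431.  -97.8  46. ]
[ 406.85050245 -251.44116533  334.22773827] [ 1.79956693e+02 -5.37331814e-02  1.63864732e+02] [-3.78703456e+01 -9.12117117e+00  1.09136633e+02  2.06401749e-02
  8.00504887e+01 -1.11738635e+02] [ 330.16894431 -229.28059524  303.03630402]
```

View pics/w1.png

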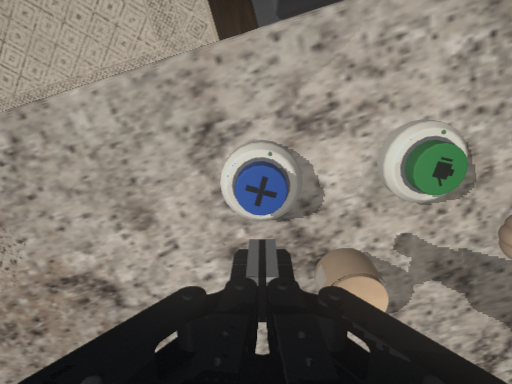

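The wrist view shows the blue key at (260,189), which is (405,-252): directly under the tool. I'm going down.

```bash
python3 -m jog '0.02 0 0.3 0 0 0 1; 0 0 0.3 0 0 0 1; 0 0 0.25 0 0 0 1; 0 0 0.1 0 0 0 1; 0 0 0 0 0 0 1'; for i in 1 2 3; do python3 -m jog '0 0 0.05 0 0 0 1;0 0 0 0 0 0 1'; done
```

```text
time: 3.15
tool_pos: [405.1, -250.6, 239.4]
tcp_rot: [180.0, -0.1, 163.9]
ft_force: [0.1, -0.1, 0.2]
finger_gap: 0.2
grip_force: 0.0
time: 3.4
tool_pos: [405.2, -251.6, 235.2]
tcp_rot: [-180.0, 0.0, 163.9]
ft_force: [0.4, -0.3, 0.9]
finger_gap: 0.3
grip_force: 0.0
time: 3.65
tool_pos: [404.8, -251.5, 229.4]
tcp_rot: [180.0, -0.0, 163.8]
ft_force: [-0.2, 0.2, -0.3]
finger_gap: -0.1
grip_force: 0.0
time: 3.9
tool_pos: [404.8, -251.4, 224.1]
tcp_rot: [180.0, -0.1, 163.9]
ft_force: [0.4, -0.3, -0.4]
finger_gap: 0.1
grip_force: 0.0
```

```bash
for i in 1 2; do python3 -m jog '0 0 0.02 0 0 0 1;0 0 0.02 0 0 0 1;0 0 0 0 0 0 1'; done;  python3 -m jog '0 0 0.02 0 0 0 1;0 0 0.02 0 0 0 1;0 0 0 0 0 0 1;0 0 0 0 0 0 1'
```

```text
time: 4.28
tool_pos: [404.9, -251.5, 220.5]
tcp_rot: [180.0, -0.0, 163.9]
ft_force: [0.1, -0.4, 0.1]
finger_gap: 0.0
grip_force: 0.0
time: 4.65
tool_pos: [405.1, -251.6, 216.8]
tcp_rot: [-180.0, 0.0, 163.9]
ft_force: [-0.1, 0.1, 2.5]
finger_gap: 0.1
grip_force: 1.2
time: 5.15
tool_pos: [405.1, -251.6, 212.8]
tcp_rot: [-180.0, 0.0, 163.9]
ft_force: [0.1, 0.1, 0.3]
finger_gap: 0.1
grip_force: 1.2
```

```bash
python3 -m jog '0 0 0.02 0 0 0 1;0 0 0.02 0 0 0 1;0 0 0 0 0 0 1';  python3 -m jog '0 0 0.02 0 0 0 1;0 0 0 0 0 0 1;0 0 0 0 0 0 1'
```

```text
time: 5.52
tool_pos: [405.1, -251.6, 208.7]
tcp_rot: [-180.0, 0.0, 163.9]
ft_force: [0.2, -1.1, 3.6]
finger_gap: -0.2
grip_force: 1.6
time: 5.9
tool_pos: [405.1, -251.6, 206.9]
tcp_rot: [-180.0, 0.0, 163.9]
ft_force: [0.7, 0.3, 5.8]
finger_gap: -0.1
grip_force: 2.7
```

The force has risen past the plateau at 12 mm of push, so the key is fully down. I'm lifting to check.

```bash
python3 -m jog '0 0 -0.1 0 0 0 1;0 0 -0.3 0 0 0 1;0 0 -0.4 0 0 0 1;0 0 -0.47 0 0 0 1;0 0 0 0 0 0 1'
python3 - <<'E'
from h import *
s=snapshot("wrist");cv2.imwrite("pics/w2.png",s["img"][:,:,::-1]);keys(s);keys(s,38)
print(sense()["tool_pos"])
E
```

```text
time: 6.52
tool_pos: [406.0, -252.3, 338.4]
tcp_rot: [-179.8, 0.4, 163.9]
ft_force: [0.1, -0.3, 0.4]
finger_gap: 0.3
grip_force: 0.0
blue 262 184 axes 48 50 xyz [ 403.7 -251.5   46. ]
green 439 166 axes 47 56 xyz [431.  -97.8  46. ]
blue 262 184 axes 48 50 xyz [ 406.  -252.1   38. ]
green 439 166 axes 47 56 xyz [434.1 -93.8  38. ]
[ 405.39823485 -251.83240953  335.82923428]
```

View pics/w2.png

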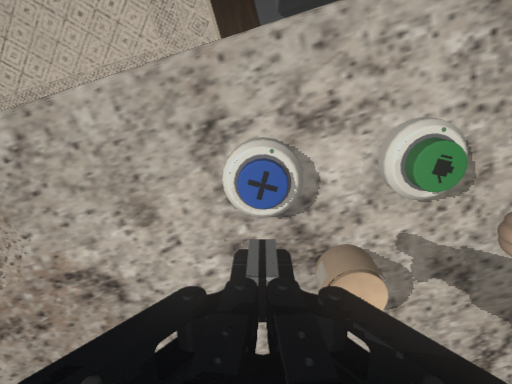

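The blue key at (262,184) is smaller and centred in its housing, so it is latched and the puck hasn't moved. Next is light.

```bash
python3 -m jog '0.11 0.57 0 0 0 0 1;0.12 0.57 0 0 0 0 1;0.12 0.57 0 0 0 0 1;0.11 0.57 0 0 0 0 1;0.11 0.57 0 0 0 0 1';  python3 -m jog '0.11 0.57 0 0 0 0 1;0 0 0 0 0 0 1;0 0 0 0 0 0 1'
python3 - <<'E'
from h import *
s=snapshot("wrist");keys(s,46,400);print(sense()["tool_pos"])
E
```

```text
time: 7.2
tool_pos: [428.5, 39.9, 332.1]
tcp_rot: [-180.0, -0.1, 163.8]
ft_force: [1.6, 0.5, -0.0]
finger_gap: -0.3
grip_force: 0.0
time: 7.58
tool_pos: [434.2, 95.8, 332.3]
tcp_rot: [-179.9, -0.1, 163.9]
ft_force: [0.2, 0.2, 0.1]
finger_gap: -0.1
grip_force: 0.0
yellow 265 190 axes 52 53 xyz [433.9  98.8  46. ]
red 468 73 axes 60 75 xyz [385.8 277.3  46. ]
green 65 241 axes 46 52 xyz [429.9 -93.8  46. ]
[434.36447222  95.17027236 332.55593023]
```

```bash
python3 -m jog '0.01 0.03 0.3 0 0 0 1; 0 0 0.4 0 0 0 1; 0 0 0.3 0 0 0 1; 0 0 0.1 0 0 0 1; 0 0 0 0 0 0 1'; python3 -m jog '0 0 0.03 0 0 0 1;0 0 0.02 0 0 0 1;0 0 0.02 0 0 0 1;0 0 0 0 0 0 1';python3 -m jog '0 0 0.02 0 0 0 1;0 0 0.02 0 0 0 1;0 0 0 0 0 0 1'
```

```text
time: 8.25
tool_pos: [434.6, 98.1, 223.4]
tcp_rot: [-180.0, -0.1, 163.8]
ft_force: [0.0, -0.7, 0.2]
finger_gap: 0.1
grip_force: 0.0
time: 8.75
tool_pos: [435.2, 99.1, 217.3]
tcp_rot: [180.0, 0.1, 163.9]
ft_force: [0.8, 0.1, 2.8]
finger_gap: -0.1
grip_force: 1.2
time: 9.12
tool_pos: [434.7, 99.1, 212.6]
tcp_rot: [180.0, 0.0, 163.9]
ft_force: [2.9, -0.2, 2.0]
finger_gap: -0.0
grip_force: 1.3
```

```bash
python3 -m jog '0 0 0.02 0 0 0 1;0 0 0.02 0 0 0 1;0 0 0.02 0 0 0 1;0 0 0 0 0 0 1;0 0 0 0 0 0 1';python3 -m jog '0 0 -0.1 0 0 0 1;0 0 -0.3 0 0 0 1;0 0 -0.4 0 0 0 1;0 0 -0.47 0 0 0 1;0 0 0 0 0 0 1'
python3 - <<'E'
from h import *
s=snapshot("wrist");keys(s,38,400);print(sense()["tool_pos"])
E
```

```text
time: 9.75
tool_pos: [434.8, 99.1, 206.9]
tcp_rot: [180.0, 0.0, 163.9]
ft_force: [1.4, 0.2, 4.8]
finger_gap: -0.0
grip_force: 2.7
time: 10.38
tool_pos: [435.7, 99.2, 338.0]
tcp_rot: [179.9, 0.3, 163.9]
ft_force: [0.1, 0.1, 0.3]
finger_gap: -0.1
grip_force: 0.0
yellow 259 183 axes 49 50 xyz [434.8  98.5  38. ]
red 458 69 axes 59 74 xyz [386.7 282.4  38. ]
green 62 236 axes 44 51 xyz [ 432.3 -100.7   38. ]
[434.98034194  99.09297671 335.52627493]
```

The light key is down and in place: same force signature, and it is smaller in view. Now hob.

```bash
python3 -m jog '0.24 0.4 0 0 0 0 1;0.24 0.4 0 0 0 0 1;0.24 0.4 0 0 0 0 1;0.24 0.4 0 0 0 0 1;0 0 0 0 0 0 1'; python3 -m jog '0 0 0 0 0 0 1'
python3 - <<'E'
from h import *
s=snapshot("wrist");cv2.imwrite("pics/w3.png",s["img"][:,:,::-1]);keys(s,46,400);print(sense()["tool_pos"])
E
```

```text
time: 11.05
tool_pos: [385.2, 281.4, 331.7]
tcp_rot: [-179.9, -0.2, 164.1]
ft_force: [-0.8, -0.4, -0.4]
finger_gap: 0.0
grip_force: 0.0
time: 11.18
tool_pos: [386.4, 279.0, 332.2]
tcp_rot: [-179.9, -0.1, 163.9]
ft_force: [0.1, -1.2, -0.3]
finger_gap: 0.0
grip_force: 0.0
yellow 106 278 axes 43 49 xyz [430.  108.3  46. ]
red 266 188 axes 52 53 xyz [384.8 282.8  46. ]
[386.72632425 278.61119243 332.48673219]
```

View pics/w3.png

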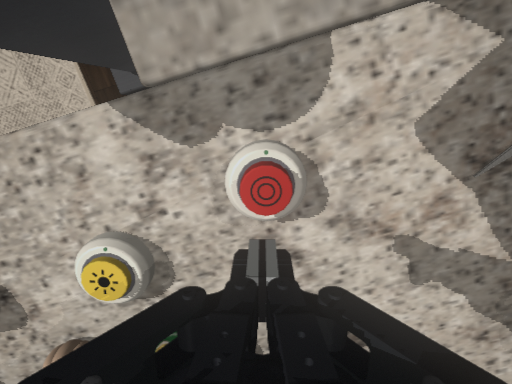

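The red key is at (266,188), with its two-ring sign and still up. Yellow at (106,278) sits low in its housing. I'll shift about 4 mm and press.

```bash
python3 -m jog '0.02 0.03 0.3 0 0 0 1; 0 0 0.4 0 0 0 1; 0 0 0.3 0 0 0 1; 0 0 0.1 0 0 0 1; 0 0 0 0 0 0 1'; python3 -m jog '0 0 0.03 0 0 0 1;0 0 0.02 0 0 0 1;0 0 0.02 0 0 0 1;0 0 0 0 0 0 1';python3 -m jog '0 0 0.02 0 0 0 1;0 0 0.02 0 0 0 1;0 0 0 0 0 0 1'
```

```text
time: 11.85
tool_pos: [386.0, 282.1, 223.5]
tcp_rot: [-179.9, -0.0, 163.8]
ft_force: [0.4, 0.0, -0.0]
finger_gap: 0.2
grip_force: 0.0
time: 12.35
tool_pos: [386.3, 283.1, 217.3]
tcp_rot: [179.9, 0.1, 163.9]
ft_force: [1.2, -0.2, 2.4]
finger_gap: 0.1
grip_force: 1.2
time: 12.72
tool_pos: [385.9, 282.9, 212.6]
tcp_rot: [180.0, -0.0, 163.9]
ft_force: [1.4, 0.7, 1.9]
finger_gap: 0.3
grip_force: 1.3
```

```bash
python3 -m jog '0 0 0.02 0 0 0 1;0 0 0.02 0 0 0 1;0 0 0.02 0 0 0 1;0 0 0 0 0 0 1;0 0 0 0 0 0 1'
```

```text
time: 13.35
tool_pos: [385.9, 282.9, 206.9]
tcp_rot: [180.0, 0.0, 163.9]
ft_force: [0.8, -0.1, 5.2]
finger_gap: -0.4
grip_force: 2.7
```

```bash
python3 -m jog '0 0 -0.1 0 0 0 1;0 0 -0.3 0 0 0 1;0 0 -0.4 0 0 0 1;0 0 -0.47 0 0 0 1;0 0 0 0 0 0 1'
python3 - <<'E'
from h import *
s=snapshot("wrist");keys(s,38,400)
s=snapshot("scene");cv2.imwrite("pics/s2.png",s["img"][:,:,::-1])
s=snapshot("top");print("top");keys(s,38,150)
E
```

```text
time: 13.98
tool_pos: [386.8, 283.5, 338.2]
tcp_rot: [179.7, 0.3, 163.9]
ft_force: [0.2, 0.4, 0.2]
finger_gap: -0.0
grip_force: 0.0
yellow 102 274 axes 42 48 xyz [433.8 102.3  38. ]
red 258 184 axes 49 50 xyz [385.7 282.6  38. ]
top
blue 349 219 axes 18 18 xyz [ 407.3 -250.    38. ]
yellow 209 206 axes 18 19 xyz [436.2  98.9  38. ]
yellow 9 130 axes 20 33 xyz [621.8 609.6  38. ]
red 136 224 axes 16 20 xyz [388.9 279.3  38. ]
red 440 96 axes 17 22 xyz [ 728.7 -490.4   38. ]
green 287 208 axes 18 18 xyz [432.5 -95.8  38. ]
```

View pics/s2.png

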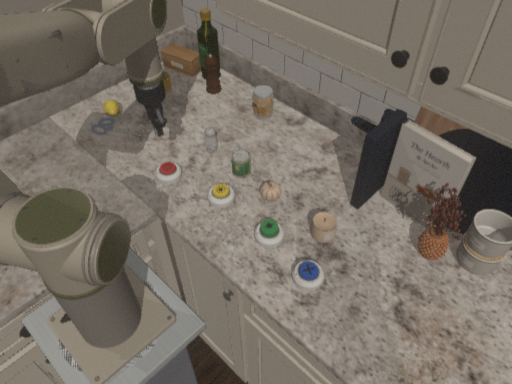

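The scene view shows red (168,169), yellow (221,190) and blue (309,270) low in their housings, with green (269,227) still up. Everything else stands where it was and the arm is clear.

```bash
python3 -c "
from bench import *
print(hand_in())"
```

```text
the job is handed in; nothing more can be done
None
```

I pressed the blue fan, yellow light and red hob keys in that order. In the final images all three are down, the green kettle key is up and nothing has visibly moved. The job is handed in; no verdict was returned.

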